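# Put the camera bench bottles and the cutter back in their own places

### The job

Clear up the repair bench: stand the glue bottle in the blue ring holder, the grease jar in the white one and the solvent flask in the red one, each upright and flat on the holder's floor, and lay the red cutter flat in the middle of the green pad, along its black silhouette. Set things down gently rather than dropping them, leave them all released, and do not shift the gauge anvil or the pliers.

Things in the scene. Friction and masses are not known exactly. Their poses are not given: they have to be found in the camera images.
- glue_bottle_center (a point): Small brown bottle with a blue pointed spout cap, standing, loose; 32 mm diameter, 84 mm tall, about 0.06 kg. The point is on its axis half-way up, 42 mm above its underside; z up along the axis. The round brown body reaches from 0 to 45 mm above the underside (from 42 mm below to 3 mm above this point): grasp it there, best about 28 mm above the underside (14 mm below the point). Above it only the cap and thin spout.
- grease_jar_center (a point): Cream-coloured round jar with a lid (fixed on), standing, loose; 52 mm diameter, 56 mm tall, about 0.12 kg. The point is on its axis half-way up, 28 mm above its underside; z up along the axis. Body and lid are both about 52 mm across; grasp anywhere from 25 to 50 mm above the underside.
- solvent_flask_center (a point): Clear or whitish conical flask with a dark red cap (fixed on), standing, loose; base 84 mm diameter, 108 mm tall, about 0.24 kg. The point is on its axis half-way up, 54 mm above its underside; z up along the axis. Grasp the cap: 44 mm across at its foot and slightly narrower at the top, from 66 to 108 mm above the underside (12 to 54 mm above this point). The base is too wide to grasp.
- red_cutter_center (a point): Red snap-blade cutter lying flat, loose; 118 mm long along its y axis, 14 mm wide along x, body 11 mm high (slider knob to 14 mm), about 0.04 kg. The point is at mid-length, 5.5 mm above its underside; z up. Grasp it across its width at mid-length, from above.
- blue_holder: Blue round ring holder with a dark floor, for the glue bottle; well 48 mm inside diameter, outer diameter 64 mm, floor 3 mm above the table, rim 9 mm above the table. Fixed to the table. Origin: centre of its underside, on the table top; z up; round, so its yaw means nothing.
- white_holder: White round ring holder with a dark floor, for the grease jar; well 68 mm inside diameter, outer diameter 84 mm, floor 3 mm above the table, rim 9 mm above the table. Fixed to the table. Origin: centre of its underside, on the table top; z up; round, so its yaw means nothing.
- red_holder: Red round ring holder with a dark floor, for the solvent flask; well 100 mm inside diameter, outer diameter 116 mm, floor 3 mm above the table, rim 9 mm above the table. Fixed to the table. Origin: centre of its underside, on the table top; z up; round, so its yaw means nothing.
- green_pad: Green flat pad, 46 mm (x) by 142 mm (y), top 4 mm above the table, with a black silhouette (printed flat, 18 mm by 122 mm) in the middle along its y axis, for the red cutter (either end may point either way). Fixed to the table. Origin: centre of its underside, on the table top; z up.
- gauge_anvil_center (a point): Bystander: dark round stepped gauge anvil, base 70 mm diameter and 36 mm high, post 27 mm diameter up to 65 mm, loose, 0.8 kg; leave it where it is. The point is on its axis, 32.5 mm above its underside.
- ring_pliers_center (a point): Bystander: small grey metal pliers lying flat, 81 mm (x) by 38 mm (y) and 11 mm high, loose; leave them where they are. The point is at their middle, 5 mm above the table.
Things that resemble listed ones, but are neither listed nor needed, are in the scene too. Leave any purple look-alike of the part that bears grease_jar_center alone.

How it is judged:
By the outcome, as a careful person would: the job done as asked, in the order asked, and still so for the second after the job is handed in, with the robot touching nothing.
It also fails if it takes over 96 s, if anything falls off the work surface, if the arm or the gripper's body presses on something with over 40 N, if the wrist force passes 120 N, or if a joint passes its speed limit or range.

### The arm

A 6-joint arm with a two-finger parallel gripper is mounted at the origin on a cart in front of the work surface, level with it; the furniture and walls round the work are solid. World frame = base frame: x ahead of the robot, y to its left, z up, the work surface at z = 0. Lengths are in m, angles in degrees, forces in N, time in s.
With the tool pointing down it reaches from about 0.325 to 0.875 m from the base axis. Payload 4.4 kg.
Tool frame: the origin (TCP) lies on the centre line of the jaws, within the pads' length; the fingertips stand 19 mm ahead of it and the grasp point (between the pads) is the TCP (robot.nose_length is the distance from the TCP to the fingertips, in m); z points along the fingers, y is the line along which they close (so a half turn about z gives the same grasp; the last joint's range is limited). The gripper opens to 85 mm and grips with 20 to 120 N. Pads are 22 mm wide; open, the fingers measure 114 mm over their backs; the gripper's body (76 mm by 85 mm) begins 54 mm behind the grasp point. The pads swing forward as they close: fully open they stand 13 mm farther back than shut.
Start: joints at [60.304, 11.837, 88.321, -0, 79.842, -8.623], TCP at [0.207, 0.537, 0.25] pointing down, gripper open.
Joint ranges: [-156.59, 156.59], [-49.26, 127.26], [12.9, 141.05], [-63.56, 243.56], [4.71, 150.69], [-161.64, 161.64]. Speed limits (degrees/s): [159.86, 159.86, 180, 180, 180, 180].

### API

Orientations are given as [roll, pitch, yaw] about the fixed x, y, z axes, in that order (R = Rz(yaw) Ry(pitch) Rx(roll)).
In Python, from cell import robot gives the robot as it stands.
- The arm moves only by the tool step_arm, never from a script. Its argument "motion" is a list of rows, each an object of numbers: "tx", "ty", "tz": the shift along the tool's x, y, z in units of 40 mm (1.0 is 40 mm); "twist": the turn about the tool's z in rad; "hand": the closure, from 0 (fully open) to 1 (shut). In form: [{"tx": .., "ty": .., "tz": .., "twist": .., "hand": ..}, ...]. A call has 1 to 20 rows; each row is the pose to reach, as a shift and turn from the pose commanded when the call began, along the tool's axes at that moment; what a row does not reach only later rows make up. A row lasts 1/8 s, in which the tool goes at most 62.5 mm and 10.7 degrees, less where a joint would pass 70% of its speed; a pose out of reach is approached as far as the arm can. A call with a gripper value outside its range is refused whole. The fingers move at their own pace and stop on an object; "squeeze" is the grip in N (left out, the last holds). Time passes only in rows, so rows that repeat a pose let the fingers close. It gives the time, the measured TCP pose, the force, the opening and the grip force at its end, in the units of the state.
- robot.state(): the state, without advancing time (a new reading comes with each control period).
- robot.get_image(name): name is "scene" or "top" or "wrist"; returns a dict with "frame" (400x640x3 uint8, red, green, blue), "mtx" (3x3 intrinsics, pixels), "R" (3x3) and "t" (3): a world point X has camera coordinates R X + t. Camera axes: x right, y down, z forward; pixel columns grow to the right and rows downward; lengths in m; the calibration is good to about 2 mm. A picture is of the moment at which its call begins. There is no depth.
- robot.sign_off(): hands the job in; it is judged then, once.
Trained networks look in the newest picture that a camera, given by its name, has taken for a name from the list of things; names that differ only in an ending like _2 or _b are one class to them, and where a whole thing is asked for, a point or a joint stands for the part that bears it (a point fixed in the world has none). Each returns a list of dicts, best first, with "conf" (0 to 1); they miss things now and then, are a little off and sometimes report something else, mostly with a low value. They report only what shows in the picture. A call takes as long as a camera call. They do not tell look-alikes from the thing itself.
- robot.trace(camera, thing): "mask" (400x640 bool, what is visible of it) and "rect" ([left, top, right, bottom] in pixels, round what is visible of it).
The state is a dict: "clock": time; "joint_positions": joint angles; "qd": joint speeds; "effort": joint torques, N m; "ee_pos": TCP position; "tcp_rot": TCP orientation; "ft_force": force on the tool from outside, world axes, zero at the start; "moment": the same for the moment, N m; "width": opening from 0.0 (shut) to 1.0 (fully open); "gripper_force": force on a finger pad.
Only numpy, scipy, OpenCV 4.12 (cv2) and the standard library are available. Lean on these libraries where they do the work, as an engineer would, in place of code of your own. Each camera call takes 0.05 s, during which the arm holds its last target. There are 200 camera calls.

## Working session

There is one attempt and no reset: what is moved stays moved. The work goes in short steps, Python scripts to look and compute and a tool call to move; the robot and the scene stay as the last step left them, time stands still between calls to the robot, and variables do not carry over. Pictures are saved under pics/ and viewed, at most 17 in all, crops included, and the job is handed in when it is done.

Besides the shell and the picture viewer there is one more tool, called after "Emit:" as a command line: name --argument value ..., lists and objects as JSON in quotes. step_arm: Moves the arm, as the interface text tells. Its arguments: {"type":"object","properties":{"motion":{"type":"array"},"squeeze":{"type":"number"}},"required":["motion"]}

```bash
ls; mkdir -p pics
python3 - <<'E'
from cell import robot
import cv2
print(robot.state())
for n in ["scene","top"]:
    d=robot.get_image(n); cv2.imwrite(f"pics/{n}0.png",d["frame"][:,:,::-1]); print(n,d["mtx"].tolist(),d["R"].tolist(),d["t"].tolist())
E
```

```text
pics
{'clock': 0.0, 'joint_positions': array([ 6.03067376e+01,  1.18841374e+01,  8.84063114e+01, -3.32547031e-03,
        7.98421295e+01, -8.62369766e+00]), 'qd': array([ 0.03775381, -0.00832733,  0.00360564,  0.06802312, -0.08369524,
        0.00992402]), 'effort': array([ 1.20331399e-03, -3.83027637e+01, -2.91603237e+01, -1.50546975e-04,
        1.01443118e-02, -2.55261386e-05]), 'ee_pos': array([0.20638047, 0.53590419, 0.24911431]), 'tcp_rot': array([-1.79868430e+02, -1.66443654e-02,  1.58931006e+02]), 'ft_force': array([ 0.64406627, -0.85734309,  0.24552154]), 'moment': array([-0.00765575,  0.01429507,  0.02014075]), 'gripper_force': 0.0, 'width': 1.0000241229597142}
scene [[466.48327692287563, 0.0, 316.02413486965816], [0.0, 466.48327692287563, 194.1833570721476], [0.0, 0.0, 1.0]] [[0.743432334944745, -0.6684049706412066, -0.023305762822366065], [-0.4007937571332367, -0.4173444096542121, -0.815590588453178], [0.5354182735036493, 0.615677219777137, -0.5781598684151872]] [-0.5293569424579335, 0.2136262169991079, 0.9535156007413196]
top [[425.84534294727894, 0.0, 319.6678157640697], [0.0, 425.84534294727894, 200.88796535435546], [0.0, 0.0, 1.0]] [[0.013311926879109152, -0.9998491440855253, 0.0111571355736052], [-0.9813953183985141, -0.0152019784043926, -0.1913952164451137], [0.19153595387875563, -0.008401721492345013, -0.9814496367352328]] [-0.1456511181045231, 0.5694074307182059, 0.8766242707893933]
```

View pics/scene0.png

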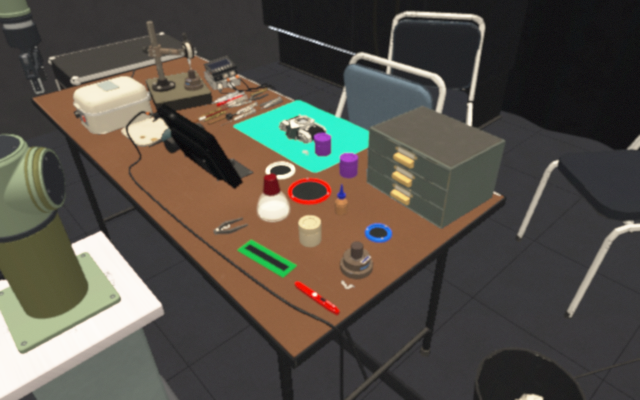

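View pics/top0.png

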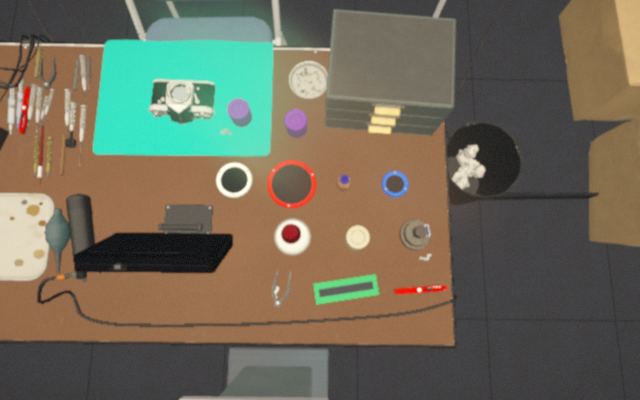

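```bash
cat > h.py <<'E'
from cell import robot
import numpy as np, cv2
def ray(d,u,v,z):
    c=np.linalg.inv(d["mtx"])@[u,v,1]; r=d["R"].T@c; o=-d["R"].T@d["t"]
    return o+r*(z-o[2])/r[2]
def proj(d,X):
    c=d["R"]@np.array(X)+d["t"]; p=d["mtx"]@c; return p[:2]/p[2]
E
python3 - <<'E'
from h import *
for n in ["top","scene"]:
    d=robot.get_image(n)
    for t,z in dict(glue_bottle_center=.04,grease_jar_center=.03,solvent_flask_center=.05,red_cutter_center=.008,blue_holder=.009,white_holder=.009,red_holder=.009,green_pad=.004,gauge_anvil_center=.03,ring_pliers_center=.01).items():
        for r in robot.trace(n,t)[:3]:
            m=r["mask"].astype(np.uint8); ys,xs=np.nonzero(m)
            c=cv2.minAreaRect(np.c_[xs,ys].astype(np.float32))
            print(n,t,round(r["conf"],2),np.round(r["rect"]),"mar",np.round(c[0],1),np.round(c[1],1),round(c[2]),"cen",ray(d,*c[0],z).round(3))
E
```

```text
top glue_bottle_center 0.73 [340. 176. 352. 194.] mar [343.  182.5] [13.4 14.8] 45 cen [ 0.617 -0.189  0.04 ]
top grease_jar_center 0.98 [342. 226. 370. 251.] mar [357.  237.5] [25. 24.] 90 cen [ 0.495 -0.222  0.03 ]
top grease_jar_center 0.87 [281. 110. 307. 136.] mar [295. 123.] [28. 22.] 90 cen [ 0.761 -0.078  0.03 ]
top grease_jar_center 0.62 [224.  99. 252. 126.] mar [239.5 111.5] [28.2 21.9] 63 cen [0.787 0.053 0.03 ]
top solvent_flask_center 0.72 [274. 221. 313. 255.] mar [292.2 235.8] [36.8 34.6] 45 cen [ 0.495 -0.079  0.05 ]
top red_cutter_center 0.83 [395. 285. 446. 295.] mar [420. 289.] [ 8. 50.] 90 cen [ 0.385 -0.363  0.008]
top red_cutter_center 0.46 [266. 161. 318. 212.] mar [291. 184.] [48. 48.] 90 cen [ 0.62  -0.071  0.008]
top blue_holder 0.73 [274. 219. 313. 256.] mar [291.5 236. ] [36. 37.] 90 cen [ 0.499 -0.075  0.009]
top blue_holder 0.65 [383. 173. 409. 197.] mar [394.5 183.5] [25. 25.] 90 cen [ 0.624 -0.311  0.009]
top white_holder 0.77 [217. 164. 250. 200.] mar [233.5 179.5] [33.9 33.9] 45 cen [0.628 0.063 0.009]
top red_holder 0.87 [266. 159. 318. 212.] mar [
[... 954 characters left out ...]
3. 338. 317.] mar [317. 298.] [52.8  7.6] 35 cen [ 0.384 -0.368  0.008]
scene blue_holder 0.96 [366. 224. 390. 241.] mar [378. 233.] [18. 26.] 90 cen [ 0.62  -0.318  0.009]
scene white_holder 0.93 [265. 164. 298. 183.] mar [280.5 170.5] [17. 29.] 90 cen [0.626 0.054 0.009]
scene red_holder 0.95 [288. 179. 333. 205.] mar [309.5 191.5] [25. 43.] 90 cen [ 0.617 -0.081  0.009]
scene green_pad 0.73 [237. 240. 297. 277.] mar [267.3 258.3] [58.4 17.5] 30 cen [ 0.384 -0.204  0.004]
scene gauge_anvil_center 0.96 [341. 239. 374. 278.] mar [356.5 260.5] [37. 31.] 90 cen [ 0.501 -0.363  0.03 ]
scene ring_pliers_center 0.61 [211. 220. 242. 236.] mar [227.5 227.1] [13.6 28.1] 76 cen [ 0.376 -0.058  0.01 ]
```

The scene shows these candidates (top-view pixels):
- **Jar:** the cream jar at (357,237) fits the description. The purple cylinders at (239,111) and (295,123) are the look-alikes, so I leave them alone.
- **Cutter:** the lone red one at (420,289) fits. The tool at (24,110) is in the clutter, far out of reach.
- **White ring:** the dark-floored one at (233,180) fits. The dish at (308,80) does not.
- **Glue bottle (344,182), flask (292,236), blue ring (395,184), red ring (292,184), green pad (346,289):** only one candidate each.

I'll confirm these in one crop and check how high the monitor stands.

Run:
```python
from h import *
a=cv2.imread("pics/top0.png")[150:310,205:460]; b=cv2.imread("pics/scene0.png")[80:200,120:375]
cv2.imwrite("pics/crop.png",cv2.resize(np.vstack([a,b]),None,fx=2.1,fy=2.1,interpolation=cv2.INTER_CUBIC))
```

```text
(no output)
```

View pics/crop.png

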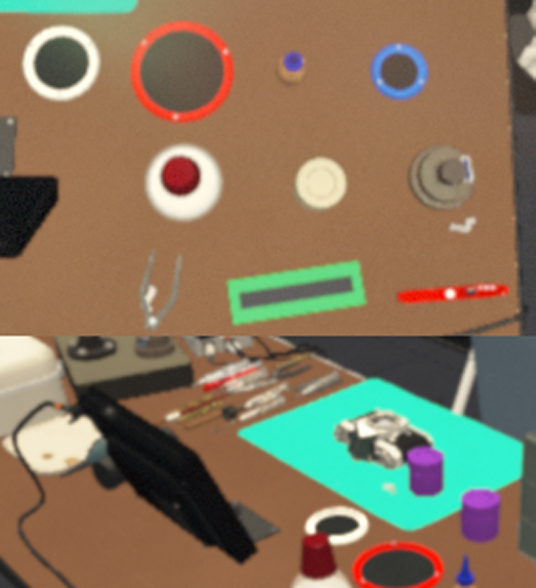

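The crop confirms the cream jar at crop (320,183), the red cutter at (455,294), the white ring at (61,63), the bottle at (292,68) and the blue ring at (398,70). The monitor's near corner is at crop top (57,180) and crop scene (250,548), so I'll estimate its height.

```bash
cat >> h.py <<'E'
def go(x,y,z,yaw=None):
    s=robot.state(); p=s["ee_pos"]; Y=s["tcp_rot"][2]; a=np.radians(Y)
    d=np.array([x,y,z])-p; X=np.array([np.cos(a),np.sin(a),0]); Yt=np.array([np.sin(a),-np.cos(a),0])
    tw=0 if yaw is None else -((yaw-Y+180)%360-180)
    print("tx %.3f ty %.3f tz %.3f twist %.3f"%(d@X/.04,d@Yt/.04,-d[2]/.04,np.radians(tw)),"| at",p.round(4),s["tcp_rot"].round(2),"t",s["clock"])
E
python3 - <<'E'
from h import *
T=robot.get_image("top");S=robot.get_image("scene")
for uv in [(239,181),(228,168),(210,150)]:
  for z in (.02,.05,.1,.15,.2,.25,.3,.35):
    P=ray(T,232,236,z); print(z,P.round(3),proj(S,P).round(0)) if uv==(239,181) else 0
go(.61,-.192,.4,75)
E
```

```text
0.02 [0.495 0.057 0.02 ] [241. 185.]
0.05 [0.492 0.051 0.05 ] [240. 177.]
0.1 [0.487 0.041 0.1  ] [238. 162.]
0.15 [0.481 0.032 0.15 ] [236. 147.]
0.2 [0.476 0.022 0.2  ] [234. 131.]
0.25 [0.471 0.012 0.25 ] [232. 114.]
0.3 [0.465 0.002 0.3  ] [229.  95.]
0.35 [ 0.46  -0.008  0.35 ] [227.  75.]
tx -15.956 ty -13.371 tz -3.743 twist 1.465 | at [0.2067 0.5366 0.2503] [180.     0.   158.93] t 1.3
```

Emit:
step_arm --motion '[{"tx": 0,"ty": 0,"tz": -1.2,"twist": 0.1,"hand": 0},{"tx": 0,"ty": 0,"tz": -2.5,"twist": 0.2,"hand": 0},{"tx": 0,"ty": 0,"tz": -3.7,"twist": 0.3,"hand": 0},{"tx": -1.3,"ty": -1.1,"tz": -3.7,"twist": 0.4,"hand": 0},{"tx": -2.6,"ty": -2.2,"tz": -3.7,"twist": 0.5,"hand": 0},{"tx": -3.9,"ty": -3.3,"tz": -3.7,"twist": 0.6,"hand": 0},{"tx": -5.2,"ty": -4.4,"tz": -3.7,"twist": 0.7,"hand": 0},{"tx": -6.5,"ty": -5.5,"tz": -3.7,"twist": 0.8,"hand": 0},{"tx": -7.8,"ty": -6.6,"tz": -3.7,"twist": 0.9,"hand": 0},{"tx": -9.1,"ty": -7.7,"tz": -3.7,"twist": 1.0,"hand": 0},{"tx": -10.4,"ty": -8.8,"tz": -3.7,"twist": 1.1,"hand": 0},{"tx": -11.7,"ty": -9.9,"tz": -3.7,"twist": 1.2,"hand": 0},{"tx": -13,"ty": -11,"tz": -3.7,"twist": 1.3,"hand": 0},{"tx": -14.3,"ty": -12.1,"tz": -3.7,"twist": 1.4,"hand": 0},{"tx": -15.6,"ty": -13.2,"tz": -3.0,"twist": 1.46,"hand": 0},{"tx": -15.96,"ty": -13.37,"tz": -2,"twist": 1.465,"hand": 0},{"tx": -15.96,"ty": -13.37,"tz": -1,"twist": 1.465,"hand": 0},{"tx": -15.96,"ty": -13.37,"tz": -0.5,"twist": 1.465,"hand": 0},{"tx": -15.96,"ty": -13.37,"tz": -0.5,"twist": 1.465,"hand": 0}]'

```text
clock: 3.68
ee_pos: [0.6085, -0.1918, 0.2665]
tcp_rot: [-179.6, -0.1, 74.9]
ft_force: [0.4, 0.1, -0.2]
width: 1.0
gripper_force: 0.0
```

```bash
cat >> h.py <<'E'
def look(name,things,save=None):
    d=robot.get_image(name)
    if save: cv2.imwrite(save,d["frame"][:,:,::-1])
    for t,z in things.items():
        for r in robot.trace(name,t)[:2]:
            ys,xs=np.nonzero(r["mask"])
            if len(xs)==0: continue
            c=cv2.minAreaRect(np.c_[xs,ys].astype(np.float32)); rc=r["rect"]
            b=[ray(d,*p,z)[:2] for p in cv2.boxPoints(c)]
            e=sorted([(np.linalg.norm(b[i+1]-b[i]),np.degrees(np.arctan2(*(b[i+1]-b[i])[::-1]))%180) for i in range(2)])
            print(name,t,round(r["conf"],2),np.round(rc),"cen",ray(d,*c[0],z).round(4),"size",[round(q[0],3) for q in e],"long dir",round(e[1][1],1))
    return d
E
python3 - <<'E'
from h import *
d=look("wrist",dict(glue_bottle_center=.045,blue_holder=.009,grease_jar_center=.056,red_holder=.009,solvent_flask_center=.1,green_pad=.004),"pics/w1.png")
print((-d["R"].T@d["t"]).round(3),d["R"][2].round(3)); go(.617,-.192,.2,75)
E
```

```text
wrist glue_bottle_center 0.96 [323. 155. 350. 186.] cen [ 0.6236 -0.1852  0.045 ] size [np.float64(0.029), np.float64(0.032)] long dir 76.4
wrist blue_holder 0.71 [262.  15. 360. 120.] cen [ 0.6242 -0.0682  0.009 ] size [np.float64(0.108), np.float64(0.111)] long dir 105.3
wrist blue_holder 0.68 [338. 230. 381. 269.] cen [ 0.6278 -0.3084  0.009 ] size [np.float64(0.061), np.float64(0.063)] long dir 78.3
wrist grease_jar_center 0.86 [408.   2. 469.  70.] cen [ 0.7543 -0.0807  0.056 ] size [np.float64(0.051), np.float64(0.064)] long dir 28.8
wrist grease_jar_center 0.63 [216. 195. 268. 248.] cen [ 0.5043 -0.2132  0.056 ] size [np.float64(0.051), np.float64(0.068)] long dir 25.9
wrist red_holder 0.65 [259.  11. 362. 121.] cen [ 0.6233 -0.0679  0.009 ] size [np.float64(0.108), np.float64(0.112)] long dir 96.7
wrist red_holder 0.37 [ 85.  93. 148. 124.] cen [ 0.3849 -0.0519  0.009 ] size [np.float64(0.037), np.float64(0.075)] long dir 165.0
wrist solvent_flask_center 0.56 [154.  69. 249. 138.] cen [ 0.5246 -0.08    0.1   ] size [np.float64(0.064), np.float64(0.077)] long dir 136.0
wrist green_pad 0.65 [123. 163. 206. 267.] cen [ 0.386  -0.1937  0.004 ] size [np.float64(0.05), np.float64(0.145)] long dir 101.2
wrist green_pad 0.2 [ 82.  92. 152. 128.] cen [ 0.3825 -0.0512  0.004 ] size [np.float64(0.039), np.float64(0.086)] long dir 168.7
[ 0.629 -0.12   0.39 ] [-0.084 -0.281 -0.956]
tx 0.037 ty 0.147 tz 1.815 twist 0.000 | at [ 0.6109 -0.1919  0.2726] [1.7979e+02 4.0000e-02 7.5030e+01] t 4.025
```

View pics/w1.png

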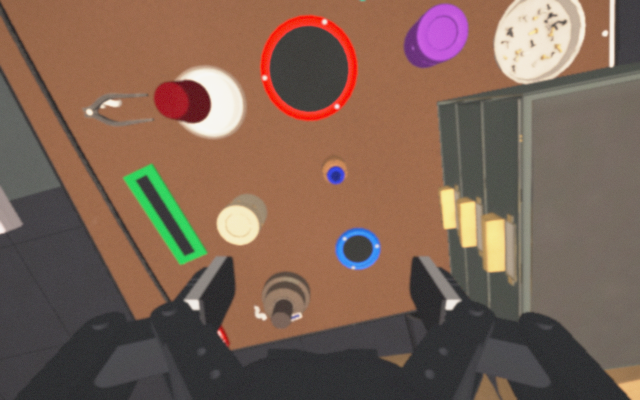

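The wrist picture shows the bottle at (336,172), the blue ring at (358,249), the red ring at (309,68), the jar at (240,220), the flask cap at (182,101) and the pad at (165,215). Next I'll fit vertical models to the traced boxes in each camera.

```bash
cat >> h.py <<'E'
from scipy.optimize import least_squares
PR=dict(glue_bottle_center=[(.016,0),(.016,.045),(.003,.084)],grease_jar_center=[(.026,0),(.026,.056)],
 solvent_flask_center=[(.042,0),(.042,.012),(.022,.066),(.020,.108)],blue_holder=[(.032,0),(.032,.009)],white_holder=[(.042,0),(.042,.009)],red_holder=[(.058,0),(.058,.009)],gauge_anvil_center=[(.035,0),(.035,.036),(.0135,.065)])
def fit(d,rect,t,z0=0,guess=(.55,-.15)):
    a=np.linspace(0,2*np.pi,48)
    P=np.vstack([np.c_[r*np.cos(a),r*np.sin(a),0*a+z+z0] for r,z in PR[t]])
    def f(q):
        uv=np.array([proj(d,p+[q[0],q[1],0]) for p in P]); return np.r_[uv.min(0),uv.max(0)]-np.array(rect)-[0,0,0,0]
    s=least_squares(f,guess,loss="soft_l1"); return s.x, np.abs(s.fun).max() if 0 else np.abs(f(s.x)).max()
def fits(cams,things,guess=None,z0=0):
    for c in cams:
        d=robot.get_image(c)
        for t in things:
            for r in robot.trace(c,t)[:2]:
                if r["conf"]<.5: continue
                x,e=fit(d,r["rect"],t,z0,guess or ray(d,*np.mean(np.array(r["rect"]).reshape(2,2),0),.02)[:2])
                print(c,t,round(r["conf"],2),x.round(4),"err px",e.round(1))
E
python3 - <<'E'
from h import *
fits(["wrist","top","scene"],list(PR)); go(.617,-.192,.2,75)
E
```

```text
wrist glue_bottle_center 0.82 [ 0.6219 -0.19  ] err px 1.0
wrist grease_jar_center 0.85 [ 0.494  -0.2231] err px 1.9
wrist grease_jar_center 0.81 [ 0.7621 -0.0817] err px 4.1
wrist solvent_flask_center 0.72 [ 0.5023 -0.0764] err px 2.8
wrist blue_holder 0.66 [ 0.6289 -0.3119] err px 1.5
wrist red_holder 0.65 [ 0.6233 -0.0697] err px 0.6
wrist gauge_anvil_center 0.64 [ 0.5106 -0.3534] err px 0.8
top grease_jar_center 0.9 [0.7852 0.0557] err px 0.9
top blue_holder 0.59 [ 0.6185 -0.3188] err px 4.5
top white_holder 0.61 [0.625  0.0633] err px 3.5
top gauge_anvil_center 0.65 [ 0.5048 -0.3444] err px 4.2
scene glue_bottle_center 0.54 [ 0.6226 -0.1941] err px 0.3
scene grease_jar_center 0.92 [ 0.497  -0.2206] err px 1.3
scene grease_jar_center 0.75 [ 0.7612 -0.0801] err px 2.1
scene solvent_flask_center 0.85 [ 0.4965 -0.0887] err px 1.6
scene blue_holder 0.57 [ 0.6298 -0.31  ] err px 0.5
scene white_holder 0.61 [0.6286 0.0439] err px 1.5
scene red_holder 0.57 [ 0.6241 -0.0771] err px 3.2
scene gauge_anvil_center 0.63 [ 0.3778 -0.0674] err px 14.4
scene gauge_anvil_center 0.62 [ 0.5102 -0.3571] err px 0.6
tx 0.045 ty 0.164 tz 1.758 twist -0.000 | at [ 0.6102 -0.192   0.2703] [180.    -0.    74.99] t 5.225
```

Run:
```python
from h import *
go(.622,-.191,.030,75)
```

```text
tx 0.101 ty 0.279 tz 6.008 twist -0.000 | at [ 0.6102 -0.192   0.2703] [180.    -0.    74.99] t 5.225
```

Emit:
step_arm --motion '[{"tx": 0.1,"ty": 0.28,"tz": 1,"twist": 0,"hand": 0},{"tx": 0.1,"ty": 0.28,"tz": 2,"twist": 0,"hand": 0},{"tx": 0.1,"ty": 0.28,"tz": 3,"twist": 0,"hand": 0},{"tx": 0.1,"ty": 0.28,"tz": 4,"twist": 0,"hand": 0},{"tx": 0.1,"ty": 0.28,"tz": 4.8,"twist": 0,"hand": 0},{"tx": 0.1,"ty": 0.28,"tz": 5.4,"twist": 0,"hand": 0},{"tx": 0.1,"ty": 0.28,"tz": 5.8,"twist": 0,"hand": 0},{"tx": 0.1,"ty": 0.28,"tz": 6.0,"twist": 0,"hand": 0},{"tx": 0.1,"ty": 0.28,"tz": 6.0,"twist": 0,"hand": 0.3},{"tx": 0.1,"ty": 0.28,"tz": 6.0,"twist": 0,"hand": 0.45},{"tx": 0.1,"ty": 0.28,"tz": 6.0,"twist": 0,"hand": 0.55},{"tx": 0.1,"ty": 0.28,"tz": 6.0,"twist": 0,"hand": 0.65},{"tx": 0.1,"ty": 0.28,"tz": 6.0,"twist": 0,"hand": 0.8},{"tx": 0.1,"ty": 0.28,"tz": 6.0,"twist": 0,"hand": 0.8},{"tx": 0.1,"ty": 0.28,"tz": 6.0,"twist": 0,"hand": 0.8},{"tx": 0.1,"ty": 0.28,"tz": 6.0,"twist": 0,"hand": 0.8}]' --squeeze 25

```text
clock: 7.22
ee_pos: [0.6225, -0.1913, 0.0313]
tcp_rot: [179.9, 0.0, 75.0]
ft_force: [-1.3, 0.1, 5.8]
width: 0.357
gripper_force: 25.0
```

Run:
```python
from h import *
s=robot.state();print(s["width"],s["gripper_force"],s["ft_force"]); go(.628,-.311,.1,75)
```

```text
0.3572331320088506 24.96237396262586 [-1.27776263  0.07340458  5.82793023]
tx -2.855 ty 0.909 tz -1.717 twist -0.000 | at [ 0.6225 -0.1913  0.0313] [1.7994e+02 1.0000e-02 7.4990e+01] t 7.225
```

Emit:
step_arm --motion '[{"tx": 0,"ty": 0,"tz": -0.3,"twist": 0,"hand": 0.8},{"tx": 0,"ty": 0,"tz": -0.8,"twist": 0,"hand": 0.8},{"tx": 0,"ty": 0,"tz": -1.5,"twist": 0,"hand": 0.8},{"tx": -0.6,"ty": 0.2,"tz": -1.7,"twist": 0,"hand": 0.8},{"tx": -1.2,"ty": 0.4,"tz": -1.7,"twist": 0,"hand": 0.8},{"tx": -1.8,"ty": 0.6,"tz": -1.7,"twist": 0,"hand": 0.8},{"tx": -2.4,"ty": 0.8,"tz": -1.7,"twist": 0,"hand": 0.8},{"tx": -2.75,"ty": 0.9,"tz": -1.7,"twist": 0,"hand": 0.8},{"tx": -2.86,"ty": 0.91,"tz": -1.7,"twist": 0,"hand": 0.8},{"tx": -2.86,"ty": 0.91,"tz": -1.7,"twist": 0,"hand": 0.8}]'

```text
clock: 8.48
ee_pos: [0.6273, -0.3108, 0.0979]
tcp_rot: [-180.0, -0.0, 75.0]
ft_force: [-0.6, 0.5, -1.0]
width: 0.358
gripper_force: 25.0
```

Run:
```python
from h import *
s=robot.state();print(s["width"],s["gripper_force"],s["ft_force"])
look("wrist",{},"pics/w2.png")
fits(["wrist"],["blue_holder"],(.628,-.311)); fits(["wrist","scene"],["glue_bottle_center"],(.628,-.311),.069); go(.628,-.311,.034,75)
```

```text
0.3575396678594478 24.965465306304395 [-0.55081677  0.45106807 -0.95401828]
wrist blue_holder 0.93 [ 0.6258 -0.3103] err px 13.8
wrist blue_holder 0.7 [ 0.4279 -0.2489] err px 46.3
wrist glue_bottle_center 0.76 [ 0.6305 -0.2999] err px 15.4
scene glue_bottle_center 0.64 [ 0.6244 -0.3204] err px 5.0
tx -0.015 ty 0.011 tz 1.610 twist 0.001 | at [ 0.6277 -0.3103  0.0984] [-180.     -0.     75.04] t 8.825
```

View pics/w2.png

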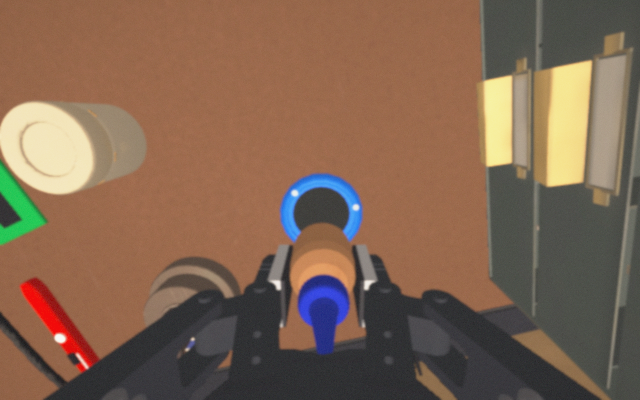

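The wrist picture shows the bottle held upright at (322,265), over the blue ring, whose left, top and right edges are at 281, 174 and 363. I'll fit using those unoccluded edges.

```bash
cat >> h.py <<'E'
def fit3(d,t,obs,guess,z0=0):
    "obs: left,top,right,bottom with None for hidden edges"
    a=np.linspace(0,2*np.pi,90); P=np.vstack([np.c_[r*np.cos(a),r*np.sin(a),0*a+z+z0] for r,z in PR[t]])
    k=[i for i in range(4) if obs[i] is not None]; o=np.array([obs[i] for i in k],float)
    def f(q):
        uv=np.array([proj(d,p+[q[0],q[1],0]) for p in P]); return np.r_[uv.min(0),uv.max(0)][k]-o
    s=least_squares(f,guess); print(t,s.x.round(4),s.fun.round(1)); return s.x
E
python3 - <<'E'
from h import *
d=robot.get_image("wrist")
fit3(d,"blue_holder",[281,174,363,None],(.628,-.311))
# held bottle: body left/right edges from brown between pads; cap width
fit3(d,"blue_holder",[281,None,363,None],(.628,-.311))
# axis: project TCP axis
for z in (.07,.1,.14,.153): print(z,proj(d,[.6277,-.3103,z]).round(0))
E
```

```text
blue_holder [ 0.6272 -0.3126] [-1.4  0.1  1.4]
blue_holder [ 0.6206 -0.3375] [ 0. -0.]
0.07 [322. 252.]
0.1 [322. 281.]
0.14 [321. 345.]
0.153 [321. 378.]
```

Run:
```python
from h import *
go(.6275,-.3145,.037,75)
```

```text
tx -0.098 ty 0.021 tz 1.536 twist 0.000 | at [ 0.6277 -0.3105  0.0984] [179.99   0.    75.03] t 8.875
```

Emit:
step_arm --motion '[{"tx": -0.1,"ty": 0.02,"tz": 0.3,"twist": 0,"hand": 0.8},{"tx": -0.1,"ty": 0.02,"tz": 0.7,"twist": 0,"hand": 0.8},{"tx": -0.1,"ty": 0.02,"tz": 1.1,"twist": 0,"hand": 0.8},{"tx": -0.1,"ty": 0.02,"tz": 1.35,"twist": 0,"hand": 0.8},{"tx": -0.1,"ty": 0.02,"tz": 1.5,"twist": 0,"hand": 0.8},{"tx": -0.1,"ty": 0.02,"tz": 1.54,"twist": 0,"hand": 0.8},{"tx": -0.1,"ty": 0.02,"tz": 1.56,"twist": 0,"hand": 0.8},{"tx": -0.1,"ty": 0.02,"tz": 1.58,"twist": 0,"hand": 0.8},{"tx": -0.1,"ty": 0.02,"tz": 1.58,"twist": 0,"hand": 0.8}]'

```text
clock: 10.0
ee_pos: [0.6275, -0.3152, 0.0355]
tcp_rot: [180.0, 0.0, 75.0]
ft_force: [1.1, 0.3, -0.6]
width: 0.357
gripper_force: 25.0
```

Still no contact, so I'll go down in 0.4 mm steps.

Emit:
step_arm --motion '[{"tx": 0,"ty": 0,"tz": 0.01,"twist": 0,"hand": 0.8},{"tx": 0,"ty": 0,"tz": 0.02,"twist": 0,"hand": 0.8},{"tx": 0,"ty": 0,"tz": 0.03,"twist": 0,"hand": 0.8},{"tx": 0,"ty": 0,"tz": 0.03,"twist": 0,"hand": 0.8}]'

```text
clock: 10.5
ee_pos: [0.6274, -0.3151, 0.0344]
tcp_rot: [180.0, 0.0, 75.0]
ft_force: [-0.8, -0.2, 2.9]
width: 0.355
gripper_force: 25.3
```

Emit:
step_arm --motion '[{"tx": 0,"ty": 0,"tz": 0,"twist": 0,"hand": 0.6},{"tx": 0,"ty": 0,"tz": 0,"twist": 0,"hand": 0.52},{"tx": 0,"ty": 0,"tz": 0,"twist": 0,"hand": 0.4},{"tx": 0,"ty": 0,"tz": 0,"twist": 0,"hand": 0.3},{"tx": 0,"ty": 0,"tz": 0,"twist": 0,"hand": 0.3},{"tx": 0,"ty": 0,"tz": -0.3,"twist": 0,"hand": 0.3},{"tx": 0,"ty": 0,"tz": -1,"twist": 0,"hand": 0.3},{"tx": 0,"ty": 0,"tz": -2,"twist": 0,"hand": 0.3},{"tx": 0,"ty": 0,"tz": -3,"twist": 0,"hand": 0},{"tx": 0,"ty": 0,"tz": -3.6,"twist": 0,"hand": 0},{"tx": 0,"ty": 0,"tz": -3.6,"twist": 0,"hand": 0}]'

```text
clock: 11.88
ee_pos: [0.6292, -0.3162, 0.1824]
tcp_rot: [179.6, 0.1, 75.0]
ft_force: [0.6, -0.7, 0.4]
width: 1.001
gripper_force: 0.0
```

Run:
```python
from h import *
look("wrist",{},"pics/w3.png")
fits(["wrist","scene"],["glue_bottle_center"],(.628,-.311),.003); fits(["wrist","scene"],["grease_jar_center"],(.495,-.222)); go(.495,-.222,.04,75)
```

```text
wrist glue_bottle_center 0.77 [ 0.6293 -0.3134] err px 1.6
scene glue_bottle_center 0.84 [ 0.6249 -0.3216] err px 2.9
wrist grease_jar_center 0.94 [ 0.4936 -0.2203] err px 2.7
scene grease_jar_center 0.8 [ 0.4997 -0.2244] err px 2.6
scene grease_jar_center 0.77 [0.7794 0.0504] err px 2.1
tx 1.387 ty -3.785 tz 3.416 twist -0.000 | at [ 0.6268 -0.3148  0.1766] [-1.7989e+02 -3.0000e-02  7.4990e+01] t 12.325
```

View pics/w3.png

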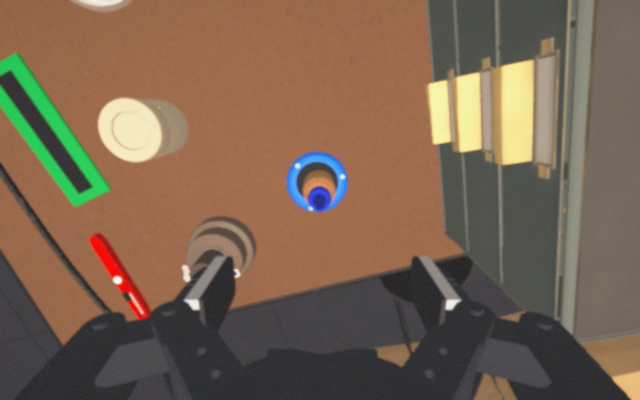

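The wrist picture shows the bottle standing upright in the blue ring at (318,185). Next is the jar at (138,130).

Emit:
step_arm --motion '[{"tx": 0.4,"ty": -1,"tz": 0,"twist": 0,"hand": 0},{"tx": 0.8,"ty": -2,"tz": 0,"twist": 0,"hand": 0},{"tx": 1.2,"ty": -3,"tz": 0,"twist": 0,"hand": 0},{"tx": 1.39,"ty": -3.78,"tz": 0,"twist": 0,"hand": 0},{"tx": 1.39,"ty": -3.78,"tz": 0.4,"twist": 0,"hand": 0},{"tx": 1.39,"ty": -3.78,"tz": 1.2,"twist": 0,"hand": 0},{"tx": 1.39,"ty": -3.78,"tz": 2.0,"twist": 0,"hand": 0},{"tx": 1.39,"ty": -3.78,"tz": 2.8,"twist": 0,"hand": 0},{"tx": 1.39,"ty": -3.78,"tz": 3.3,"twist": 0,"hand": 0},{"tx": 1.39,"ty": -3.78,"tz": 3.42,"twist": 0,"hand": 0},{"tx": 1.39,"ty": -3.78,"tz": 3.42,"twist": 0,"hand": 0.15},{"tx": 1.39,"ty": -3.78,"tz": 3.42,"twist": 0,"hand": 0.25},{"tx": 1.39,"ty": -3.78,"tz": 3.42,"twist": 0,"hand": 0.35},{"tx": 1.39,"ty": -3.78,"tz": 3.42,"twist": 0,"hand": 0.45},{"tx": 1.39,"ty": -3.78,"tz": 3.42,"twist": 0,"hand": 0.6},{"tx": 1.39,"ty": -3.78,"tz": 3.42,"twist": 0,"hand": 0.6},{"tx": 1.39,"ty": -3.78,"tz": 3.42,"twist": 0,"hand": 0.6}]' --squeeze 30

```text
clock: 14.45
ee_pos: [0.496, -0.2225, 0.0422]
tcp_rot: [179.9, 0.0, 75.0]
ft_force: [-3.5, 0.6, 6.0]
width: 0.584
gripper_force: 31.0
```

Run:
```python
from h import *
s=robot.state();print(s["width"],s["gripper_force"],s["ft_force"]); go(.626,.055,.18,95)
```

```text
0.584077743116808 30.976095656295684 [-3.45321865  0.61021699  5.95014048]
tx 7.543 ty 1.344 tz -3.446 twist -0.349 | at [ 0.496  -0.2225  0.0422] [1.7995e+02 3.0000e-02 7.4990e+01] t 14.45
```

Emit:
step_arm --motion '[{"tx": 0,"ty": 0,"tz": -0.3,"twist": 0,"hand": 0.6},{"tx": 0,"ty": 0,"tz": -0.8,"twist": 0,"hand": 0.6},{"tx": 0,"ty": 0,"tz": -1.7,"twist": 0,"hand": 0.6},{"tx": 0,"ty": 0,"tz": -2.6,"twist": 0,"hand": 0.6},{"tx": 0.6,"ty": 0.1,"tz": -3.3,"twist": 0,"hand": 0.6},{"tx": 1.4,"ty": 0.25,"tz": -3.4,"twist": -0.05,"hand": 0.6},{"tx": 2.3,"ty": 0.4,"tz": -3.4,"twist": -0.1,"hand": 0.6},{"tx": 3.2,"ty": 0.55,"tz": -3.4,"twist": -0.15,"hand": 0.6},{"tx": 4.1,"ty": 0.7,"tz": -3.4,"twist": -0.2,"hand": 0.6},{"tx": 5.0,"ty": 0.9,"tz": -3.4,"twist": -0.25,"hand": 0.6},{"tx": 5.9,"ty": 1.05,"tz": -3.4,"twist": -0.3,"hand": 0.6},{"tx": 6.8,"ty": 1.2,"tz": -3.4,"twist": -0.34,"hand": 0.6},{"tx": 7.4,"ty": 1.33,"tz": -3.4,"twist": -0.35,"hand": 0.6},{"tx": 7.54,"ty": 1.34,"tz": -3.4,"twist": -0.35,"hand": 0.6},{"tx": 7.54,"ty": 1.34,"tz": -3.4,"twist": -0.35,"hand": 0.6}]'

```text
clock: 16.32
ee_pos: [0.6253, 0.0548, 0.1769]
tcp_rot: [-180.0, 0.0, 95.0]
ft_force: [-0.6, -0.4, -1.5]
width: 0.579
gripper_force: 31.4
```

Run:
```python
from h import *
d=look("wrist",{},"pics/w4.png")
fits(["wrist"],["white_holder","red_holder"]); go(.627,.055,.08,95)
for r in robot.trace("wrist","white_holder")[:1]: print(r["rect"])
```

```text
wrist white_holder 0.92 [0.6315 0.0638] err px 8.9
wrist red_holder 0.63 [ 0.5932 -0.1512] err px 55.5
tx 0.019 ty 0.046 tz 2.427 twist -0.001 | at [0.6252 0.0541 0.1771] [-1.7998e+02  2.0000e-02  9.4950e+01] t 16.525
[289.0, 138.1, 369.7, 211.3]
```

View pics/w4.png

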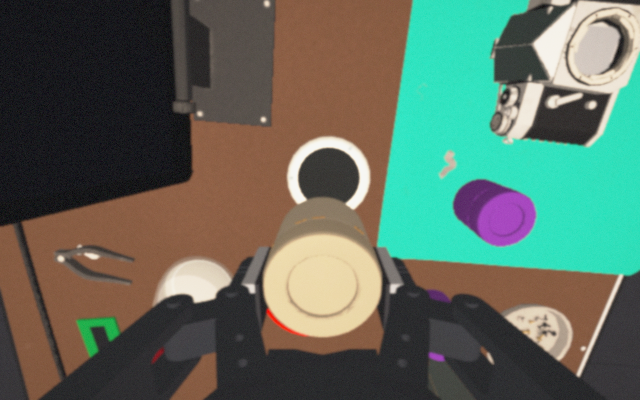

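The wrist picture shows the white ring with left, top and right edges at 289, 137 and 370, and the jar held at (322,265). The monitor's corner is at (192,178), so I'll check its height too.

Run:
```python
from h import *
d=robot.get_image("wrist"); T=robot.get_image("top")
x=fit3(d,"white_holder",[288.5,137,370,None],(.627,.06))
for z in (.05,.1,.15,.2): P=ray(T,232,236,z); print(z,P.round(3),proj(d,P).round(0))
p=robot.state()["ee_pos"]
fit3(d,"grease_jar_center",[None,None,382,336],p[:2],z0=p[2]-.0422); go(*x,.0475,95)
```

```text
white_holder [0.6317 0.0634] [-1.5  0.1  1.5]
0.05 [0.492 0.051 0.05 ] [169. 191.]
0.1 [0.487 0.041 0.1  ] [128. 222.]
0.15 [0.481 0.032 0.15 ] [ 65. 269.]
0.2 [0.476 0.022 0.2  ] [-44. 349.]
grease_jar_center [0.6241 0.0597] [ 0. -0.]
tx 0.207 ty 0.176 tz 3.241 twist -0.000 | at [0.6254 0.0545 0.1771] [-179.99    0.     94.98] t 16.675
```

Emit:
step_arm --motion '[{"tx": 0.15,"ty": 0.1,"tz": 0.6,"twist": 0,"hand": 0.6},{"tx": 0.15,"ty": 0.1,"tz": 1.3,"twist": 0,"hand": 0.6},{"tx": 0.15,"ty": 0.1,"tz": 2.0,"twist": 0,"hand": 0.6},{"tx": 0.15,"ty": 0.1,"tz": 2.4,"twist": 0,"hand": 0.6},{"tx": 0.15,"ty": 0.1,"tz": 2.4,"twist": 0,"hand": 0.6}]'

```text
clock: 17.3
ee_pos: [0.6278, 0.0614, 0.0796]
tcp_rot: [-179.8, -0.0, 95.0]
ft_force: [-0.4, -0.2, 0.1]
width: 0.585
gripper_force: 31.4
```

Run:
```python
from h import *
d=look("wrist",{},"pics/w5.png");look("top",{},"pics/t5.png")
a=cv2.imread("pics/w5.png"); b=cv2.imread("pics/t5.png")[150:225,190:340]; b=cv2.resize(b,(400,200),interpolation=cv2.INTER_CUBIC)
o=np.zeros((600,640,3),np.uint8); o[:400]=a; o[400:,:400]=b; cv2.imwrite("pics/wt5.png",o); go(.629,.059,.0452,95)
```

```text
tx -0.059 ty -0.025 tz 0.921 twist 0.001 | at [0.6298 0.0614 0.082 ] [1.7991e+02 1.0000e-02 9.5030e+01] t 17.4
```

View pics/wt5.png

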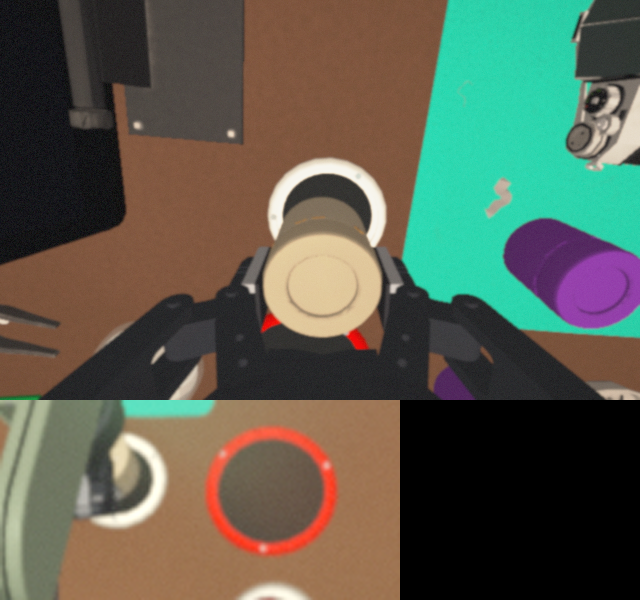

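The wrist picture shows the ring edges at 267, 158 and 387, with the jar just above it. I'll refit from here.

Run:
```python
from h import *
d=robot.get_image("wrist"); p=robot.state()["ee_pos"]
fit3(d,"white_holder",[267.5,158,386.5,None],(.627,.06)); fit3(d,"grease_jar_center",[263,None,382,337],p[:2],z0=p[2]-.0422)
PR["jarbase"]=[(.026,0)]; uv=[proj(d,[p[0]+.026*np.cos(a),p[1]+.026*np.sin(a),p[2]-.0422]) for a in np.linspace(0,6.28,60)]; print(np.min(uv,0),np.max(uv,0)); go(.630,.0605,.0455,95)
```

```text
white_holder [0.6333 0.064 ] [-0.7  0.1  0.7]
grease_jar_center [0.6297 0.0666] [-2.9  2.9  0.5]
[279.05349397 200.32764315] [365.62249363 279.84059222]
tx -0.023 ty -0.007 tz 0.927 twist 0.001 | at [0.6302 0.0614 0.0826] [1.7984e+02 2.0000e-02 9.5040e+01] t 17.45
```

Emit:
step_arm --motion '[{"tx": 0,"ty": 0.05,"tz": 0.3,"twist": 0,"hand": 0.6},{"tx": 0,"ty": 0.05,"tz": 0.6,"twist": 0,"hand": 0.6},{"tx": 0,"ty": 0.05,"tz": 0.8,"twist": 0,"hand": 0.6},{"tx": 0,"ty": 0.05,"tz": 0.87,"twist": 0,"hand": 0.6},{"tx": 0,"ty": 0.05,"tz": 0.9,"twist": 0,"hand": 0.6},{"tx": 0,"ty": 0.05,"tz": 0.915,"twist": 0,"hand": 0.6},{"tx": 0,"ty": 0.05,"tz": 0.93,"twist": 0,"hand": 0.6},{"tx": 0,"ty": 0.05,"tz": 0.93,"twist": 0,"hand": 0.6}]'

```text
clock: 18.45
ee_pos: [0.6309, 0.0618, 0.0452]
tcp_rot: [-180.0, 0.0, 95.1]
ft_force: [-5.9, -0.1, 7.0]
width: 0.577
gripper_force: 32.1
```

Emit:
step_arm --motion '[{"tx": 0,"ty": 0,"tz": -0.01,"twist": 0,"hand": 0.41},{"tx": 0,"ty": 0,"tz": -0.01,"twist": 0,"hand": 0.35},{"tx": 0,"ty": 0,"tz": -0.01,"twist": 0,"hand": 0.25},{"tx": 0,"ty": 0,"tz": -0.01,"twist": 0,"hand": 0.1},{"tx": 0,"ty": 0,"tz": -0.01,"twist": 0,"hand": 0},{"tx": 0,"ty": 0,"tz": -0.01,"twist": 0,"hand": 0},{"tx": 0,"ty": 0,"tz": -0.3,"twist": 0,"hand": 0},{"tx": 0,"ty": 0,"tz": -1,"twist": 0,"hand": 0},{"tx": 0,"ty": 0,"tz": -2,"twist": 0,"hand": 0},{"tx": 0,"ty": 0,"tz": -3,"twist": 0,"hand": 0},{"tx": 0,"ty": 0,"tz": -4,"twist": 0,"hand": 0},{"tx": 0,"ty": 0,"tz": -4.5,"twist": 0,"hand": 0},{"tx": 0,"ty": 0,"tz": -4.5,"twist": 0,"hand": 0}]'

```text
clock: 20.08
ee_pos: [0.6321, 0.0617, 0.2261]
tcp_rot: [179.8, 0.0, 95.0]
ft_force: [0.5, -0.6, 0.0]
width: 0.996
gripper_force: 0.0
```

Run:
```python
from h import *
look("wrist",{},"pics/w6.png")
fits(["wrist"],["grease_jar_center"],(.63,.06),.003); fits(["wrist","scene"],["solvent_flask_center"],(.5,-.08)); go(.498,-.080,.19,85); go(.498,-.080,.09,85)
```

```text
wrist grease_jar_center 0.92 [0.7821 0.0565] err px 5.1
wrist grease_jar_center 0.66 [0.6318 0.0631] err px 1.2
wrist solvent_flask_center 0.64 [ 0.5212 -0.0155] err px 47.0
scene solvent_flask_center 0.63 [ 0.4969 -0.0836] err px 1.3
tx -3.239 ty -3.602 tz 0.799 twist 0.175 | at [0.6301 0.0617 0.222 ] [-1.7981e+02 -2.0000e-02  9.5040e+01] t 20.425
tx -3.239 ty -3.602 tz 3.299 twist 0.175 | at [0.6301 0.0617 0.222 ] [-1.7981e+02 -2.0000e-02  9.5040e+01] t 20.425
```

View pics/w6.png

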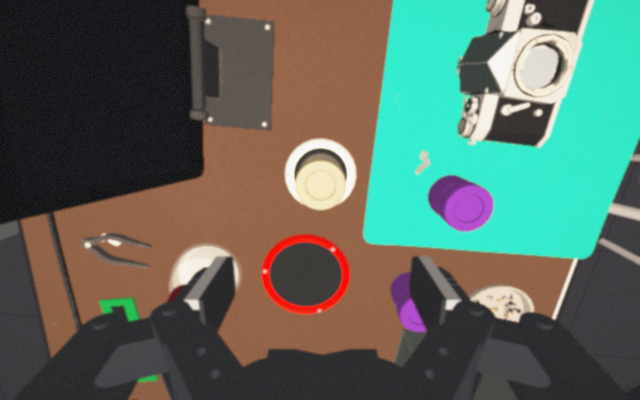

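The jar stands in the white ring at (320,180). Next I'll move over the flask and look again before going down.

Emit:
step_arm --motion '[{"tx": -1,"ty": -1.1,"tz": -0.1,"twist": 0.05,"hand": 0},{"tx": -2,"ty": -2.2,"tz": -0.2,"twist": 0.1,"hand": 0},{"tx": -3,"ty": -3.3,"tz": -0.2,"twist": 0.17,"hand": 0},{"tx": -3.24,"ty": -3.6,"tz": -0.2,"twist": 0.175,"hand": 0},{"tx": -3.24,"ty": -3.6,"tz": -0.2,"twist": 0.175,"hand": 0},{"tx": -3.24,"ty": -3.6,"tz": -0.2,"twist": 0.175,"hand": 0}]'

```text
clock: 21.18
ee_pos: [0.4999, -0.0793, 0.2319]
tcp_rot: [180.0, -0.0, 85.1]
ft_force: [0.3, -0.2, -0.0]
width: 1.0
gripper_force: 0.0
```

Run:
```python
from h import *
fits(["wrist"],["solvent_flask_center","red_holder"]); go(.498,-.080,.09,85)
```

```text
wrist red_holder 0.66 [ 0.6227 -0.0718] err px 3.4
tx -0.026 ty -0.042 tz 3.544 twist 0.002 | at [ 0.4998 -0.0791  0.2318] [ 1.800e+02 -1.000e-02  8.513e+01] t 21.325
```

Run:
```python
from h import *
PR["cap"]=[(.022,.066),(.020,.108)]
d=robot.get_image("wrist"); f=d["frame"]; hsv=cv2.cvtColor(f,cv2.COLOR_RGB2HSV)
m=(((hsv[...,0]<6)|(hsv[...,0]>172))&(hsv[...,1]>170)&(hsv[...,2]<190)).astype(np.uint8); m=cv2.morphologyEx(m,cv2.MORPH_OPEN,np.ones((3,3)))
n,l,s,c=cv2.connectedComponentsWithStats(m)
for i in range(1,n):
    if s[i,4]>400:
        x,y,w,h,a=s[i]; print(s[i]); print(fit(d,[x,y,x+w,y+h],"cap",0,(.5,-.08)))
for r in robot.trace("wrist","solvent_flask_center")[:2]: print(r["conf"],r["rect"],fit(d,r["rect"],"solvent_flask_center",0,(.5,-.08)))
```

```text
[ 302  167   38   47 1419]
(array([ 0.49929429, -0.07411324]), np.float64(4.519485190054041))
0.95 [286.0, 141.0, 358.1, 213.6] (array([ 0.50046889, -0.07094679]), np.float64(7.402530311454001))
0.37 [412.3, 2.2, 487.2, 57.8] (array([0.61230668, 0.0418562 ]), np.float64(41.193897490287725))
```

Emit:
step_arm --motion '[{"tx": 0.07,"ty": -0.03,"tz": 1,"twist": 0,"hand": 0},{"tx": 0.07,"ty": -0.03,"tz": 2,"twist": 0,"hand": 0},{"tx": 0.07,"ty": -0.03,"tz": 2.8,"twist": 0,"hand": 0},{"tx": 0.07,"ty": -0.03,"tz": 3.4,"twist": 0,"hand": 0},{"tx": 0.07,"ty": -0.03,"tz": 3.6,"twist": 0,"hand": 0},{"tx": 0.07,"ty": -0.03,"tz": 3.6,"twist": 0,"hand": 0.25},{"tx": 0.07,"ty": -0.03,"tz": 3.6,"twist": 0,"hand": 0.35},{"tx": 0.07,"ty": -0.03,"tz": 3.6,"twist": 0,"hand": 0.45},{"tx": 0.07,"ty": -0.03,"tz": 3.6,"twist": 0,"hand": 0.55},{"tx": 0.07,"ty": -0.03,"tz": 3.6,"twist": 0,"hand": 0.7},{"tx": 0.07,"ty": -0.03,"tz": 3.6,"twist": 0,"hand": 0.7},{"tx": 0.07,"ty": -0.03,"tz": 3.6,"twist": 0,"hand": 0.7},{"tx": 0.07,"ty": -0.03,"tz": 3.6,"twist": 0,"hand": 0.7}]' --squeeze 45

```text
clock: 23.05
ee_pos: [0.4986, -0.0774, 0.0893]
tcp_rot: [179.9, 0.0, 85.0]
ft_force: [-2.0, 0.7, 5.3]
width: 0.451
gripper_force: 44.4
```

Run:
```python
from h import *
s=robot.state();print(s["width"],s["gripper_force"],s["ft_force"]); go(.624,-.072,.14,85)
```

```text
0.451322432454512 44.37697921937797 [-1.96212737  0.74586959  5.26089845]
tx 0.406 ty 3.112 tz -1.266 twist 0.000 | at [ 0.4986 -0.0774  0.0893] [1.7992e+02 3.0000e-02 8.5030e+01] t 23.05
```

Emit:
step_arm --motion '[{"tx": 0,"ty": 0,"tz": -0.2,"twist": 0,"hand": 0.7},{"tx": 0,"ty": 0,"tz": -0.5,"twist": 0,"hand": 0.7},{"tx": 0,"ty": 0,"tz": -0.9,"twist": 0,"hand": 0.7},{"tx": 0,"ty": 0,"tz": -1.2,"twist": 0,"hand": 0.7},{"tx": 0,"ty": 0.3,"tz": -1.25,"twist": 0,"hand": 0.7},{"tx": 0.1,"ty": 0.8,"tz": -1.25,"twist": 0,"hand": 0.7},{"tx": 0.2,"ty": 1.4,"tz": -1.25,"twist": 0,"hand": 0.7},{"tx": 0.3,"ty": 2.0,"tz": -1.25,"twist": 0,"hand": 0.7},{"tx": 0.4,"ty": 2.6,"tz": -1.25,"twist": 0,"hand": 0.7},{"tx": 0.4,"ty": 3.0,"tz": -1.25,"twist": 0,"hand": 0.7},{"tx": 0.4,"ty": 3.1,"tz": -1.25,"twist": 0,"hand": 0.7},{"tx": 0.4,"ty": 3.1,"tz": -1.25,"twist": 0,"hand": 0.7}]'

```text
clock: 24.55
ee_pos: [0.6227, -0.0719, 0.1373]
tcp_rot: [-179.9, -0.0, 85.0]
ft_force: [-1.0, 0.8, -1.7]
width: 0.449
gripper_force: 45.1
```

Run:
```python
from h import *
look("wrist",{},"pics/w7.png");look("top",{},"pics/t7.png")
a=cv2.imread("pics/w7.png"); b=cv2.imread("pics/t7.png")[140:220,240:400]; b=cv2.resize(b,(400,200),interpolation=cv2.INTER_CUBIC)
o=np.zeros((600,640,3),np.uint8); o[:400]=a; o[400:,:400]=b; cv2.imwrite("pics/wt7.png",o); go(.624,-.072,.0923,85)
```

```text
tx 0.001 ty 0.046 tz 1.129 twist 0.000 | at [ 0.6222 -0.0719  0.1374] [-1.7992e+02 -1.0000e-02  8.5010e+01] t 24.65
```

View pics/wt7.png

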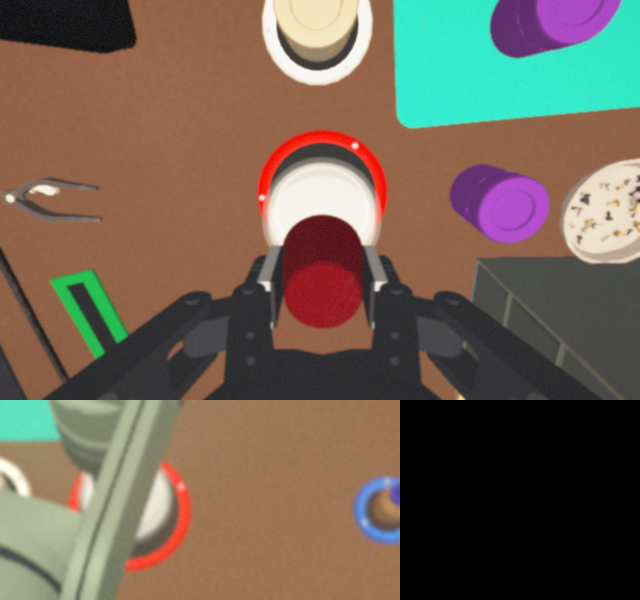

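The wrist picture shows the red ring edges at 258, 130 and 387, with the flask base at 262, 159 and 382 just above it.

Run:
```python
from h import *
d=robot.get_image("wrist"); p=robot.state()["ee_pos"]
fit3(d,"red_holder",[258.5,130,387,None],(.627,-.07))
PR["base"]=[(.042,0),(.042,.008)]; fit3(d,"base",[262,159,382,None],p[:2],z0=p[2]-.0893)
PR["base"]=[(.042,0)]; fit3(d,"base",[262,159,382,None],p[:2],z0=p[2]-.0893); print(p)
```

```text
red_holder [ 0.6228 -0.0704] [-2.1  0.3  2.1]
base [ 0.6222 -0.0712] [ 2.1 -0.2 -2.1]
base [ 0.6222 -0.071 ] [ 4.1 -0.4 -4.1]
[ 0.62220522 -0.07188967  0.13763247]
```

Aligned to within 1 mm, so I'll go straight down.

Emit:
step_arm --motion '[{"tx": 0.02,"ty": 0.02,"tz": 0.3,"twist": 0,"hand": 0.7},{"tx": 0.02,"ty": 0.02,"tz": 0.6,"twist": 0,"hand": 0.7},{"tx": 0.02,"ty": 0.02,"tz": 0.9,"twist": 0,"hand": 0.7},{"tx": 0.02,"ty": 0.02,"tz": 1.05,"twist": 0,"hand": 0.7},{"tx": 0.02,"ty": 0.02,"tz": 1.1,"twist": 0,"hand": 0.7},{"tx": 0.02,"ty": 0.02,"tz": 1.12,"twist": 0,"hand": 0.7},{"tx": 0.02,"ty": 0.02,"tz": 1.13,"twist": 0,"hand": 0.7},{"tx": 0.02,"ty": 0.02,"tz": 1.14,"twist": 0,"hand": 0.7},{"tx": 0.02,"ty": 0.02,"tz": 1.14,"twist": 0,"hand": 0.7}]'

```text
clock: 25.82
ee_pos: [0.6239, -0.0713, 0.0926]
tcp_rot: [180.0, 0.0, 85.0]
ft_force: [0.3, 0.0, -1.5]
width: 0.452
gripper_force: 45.1
```

Emit:
step_arm --motion '[{"tx": 0,"ty": 0,"tz": 0.01,"twist": 0,"hand": 0.7},{"tx": 0,"ty": 0,"tz": 0.02,"twist": 0,"hand": 0.7},{"tx": 0,"ty": 0,"tz": 0.02,"twist": 0,"hand": 0.7}]'

```text
clock: 26.2
ee_pos: [0.624, -0.0712, 0.0924]
tcp_rot: [180.0, 0.0, 85.0]
ft_force: [-2.8, 1.1, 6.5]
width: 0.452
gripper_force: 46.2
```

Emit:
step_arm --motion '[{"tx": 0,"ty": 0,"tz": 0,"twist": 0,"hand": 0.53},{"tx": 0,"ty": 0,"tz": 0,"twist": 0,"hand": 0.45},{"tx": 0,"ty": 0,"tz": 0,"twist": 0,"hand": 0.3},{"tx": 0,"ty": 0,"tz": 0,"twist": 0,"hand": 0.15},{"tx": 0,"ty": 0,"tz": 0,"twist": 0,"hand": 0},{"tx": 0,"ty": 0,"tz": 0,"twist": 0,"hand": 0},{"tx": 0,"ty": 0,"tz": -0.3,"twist": 0,"hand": 0},{"tx": 0,"ty": 0,"tz": -1,"twist": 0,"hand": 0},{"tx": 0,"ty": 0,"tz": -2,"twist": 0,"hand": 0},{"tx": 0,"ty": 0,"tz": -3,"twist": 0,"hand": 0},{"tx": 0,"ty": 0,"tz": -3.8,"twist": 0,"hand": 0},{"tx": 0,"ty": 0,"tz": -3.8,"twist": 0,"hand": 0}]'

```text
clock: 27.7
ee_pos: [0.6262, -0.0718, 0.2487]
tcp_rot: [179.5, 0.1, 85.0]
ft_force: [0.1, 0.9, -0.4]
width: 0.998
gripper_force: 0.0
```

Run:
```python
from h import *
fits(["wrist"],["solvent_flask_center"],(.623,-.07),.003); go(.385,-.363,.2,80)
look("top",dict(red_cutter_center=.008,green_pad=.004)); look("scene",dict(red_cutter_center=.008,green_pad=.004))
```

```text
wrist solvent_flask_center 0.96 [ 0.625  -0.0644] err px 7.4
tx -7.786 ty -5.310 tz 1.095 twist 0.088 | at [ 0.6237 -0.0712  0.2438] [1.7997e+02 1.0000e-02 8.5020e+01] t 27.8
top red_cutter_center 0.8 [394. 286. 448. 293.] cen [ 0.3854 -0.3633  0.008 ] size [np.float64(0.014), np.float64(0.112)] long dir 94.5
top green_pad 0.57 [316. 277. 375. 304.] cen [ 0.3837 -0.1978  0.004 ] size [np.float64(0.047), np.float64(0.142)] long dir 99.4
scene red_cutter_center 0.64 [293. 282. 339. 315.] cen [ 0.3839 -0.3683  0.008 ] size [np.float64(0.022), np.float64(0.119)] long dir 94.4
scene green_pad 0.56 [236. 236. 298. 276.] cen [ 0.3835 -0.2037  0.004 ] size [np.float64(0.058), np.float64(0.159)] long dir 100.0
```

Emit:
step_arm --motion '[{"tx": -1,"ty": -0.7,"tz": 0,"twist": -0.05,"hand": 0},{"tx": -2,"ty": -1.4,"tz": 0,"twist": -0.1,"hand": 0},{"tx": -3,"ty": -2.1,"tz": 0,"twist": -0.15,"hand": 0},{"tx": -4,"ty": -2.7,"tz": 0,"twist": -0.157,"hand": 0},{"tx": -5,"ty": -3.4,"tz": 0,"twist": -0.157,"hand": 0},{"tx": -6,"ty": -4.1,"tz": 0.2,"twist": -0.157,"hand": 0},{"tx": -7,"ty": -4.8,"tz": 0.6,"twist": -0.157,"hand": 0},{"tx": -7.6,"ty": -5.2,"tz": 1,"twist": -0.157,"hand": 0},{"tx": -7.79,"ty": -5.31,"tz": 1.3,"twist": -0.157,"hand": 0},{"tx": -7.79,"ty": -5.31,"tz": 1.3,"twist": -0.157,"hand": 0},{"tx": -7.79,"ty": -5.31,"tz": 1.3,"twist": -0.157,"hand": 0}]'

```text
clock: 29.48
ee_pos: [0.3861, -0.3626, 0.1919]
tcp_rot: [180.0, 0.0, 94.1]
ft_force: [-0.3, 0.5, -0.0]
width: 1.0
gripper_force: 0.0
```

Run:
```python
from h import *
look("wrist",dict(red_cutter_center=.011,green_pad=.004),"pics/w8.png"); go(.385,-.363,.022,94)
```

```text
wrist red_cutter_center 0.66 [313. 130. 328. 238.] cen [ 0.3849 -0.3586  0.011 ] size [np.float64(0.014), np.float64(0.117)] long dir 94.5
wrist green_pad 0.8 [306.   0. 361.  94.] cen [ 0.3893 -0.227   0.004 ] size [np.float64(0.047), np.float64(0.078)] long dir 101.9
tx -0.003 ty -0.029 tz 4.257 twist 0.002 | at [ 0.3861 -0.3628  0.1923] [1.7995e+02 6.0000e-02 9.4110e+01] t 29.625
```

View pics/w8.png

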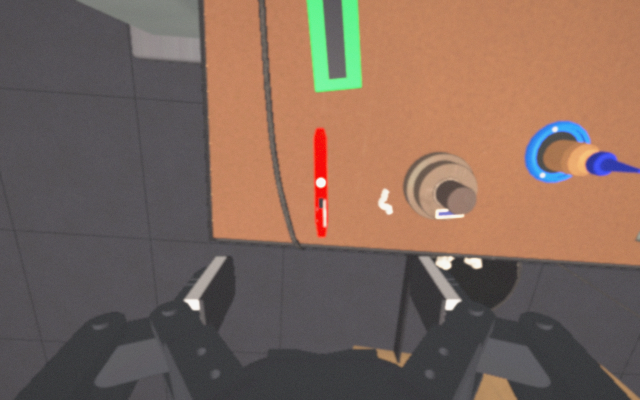

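The cutter runs from (320,128) to (321,237), aligned with the tool. There's white debris at (385,202) and a cable at (275,190), so I'll go down with the jaws half closed to clear both.

Emit:
step_arm --motion '[{"tx": 0.05,"ty": -0.02,"tz": 0.8,"twist": 0,"hand": 0.62},{"tx": 0.05,"ty": -0.02,"tz": 1.6,"twist": 0,"hand": 0.62},{"tx": 0.05,"ty": -0.02,"tz": 2.4,"twist": 0,"hand": 0.62},{"tx": 0.05,"ty": -0.02,"tz": 3.2,"twist": 0,"hand": 0.62},{"tx": 0.05,"ty": -0.02,"tz": 3.8,"twist": 0,"hand": 0.62},{"tx": 0.05,"ty": -0.02,"tz": 4.1,"twist": 0,"hand": 0.62},{"tx": 0.05,"ty": -0.02,"tz": 4.2,"twist": 0,"hand": 0.62},{"tx": 0.05,"ty": -0.02,"tz": 4.25,"twist": 0,"hand": 0.62},{"tx": 0.05,"ty": -0.02,"tz": 4.25,"twist": 0,"hand": 0.62}]' --squeeze 25

```text
clock: 30.75
ee_pos: [0.3847, -0.3619, 0.0223]
tcp_rot: [179.9, 0.1, 94.0]
ft_force: [0.0, 0.6, -0.8]
width: 0.378
gripper_force: 0.0
```

Run:
```python
from h import *
s=robot.state();print(s["width"],s["ft_force"]); go(.385,-.361,.022,94)
look("wrist",dict(red_cutter_center=.011),"pics/w9.png")
```

```text
0.3776089432548875 [ 0.00870643  0.64665909 -0.84374225]
tx 0.021 ty 0.010 tz 0.008 twist 0.000 | at [ 0.3847 -0.3619  0.0223] [1.7995e+02 8.0000e-02 9.4010e+01] t 30.75
wrist red_cutter_center 0.78 [304. 146. 337. 353.] cen [ 0.3835 -0.3527  0.011 ] size [np.float64(0.013), np.float64(0.114)] long dir 95.3
```

View pics/w9.png

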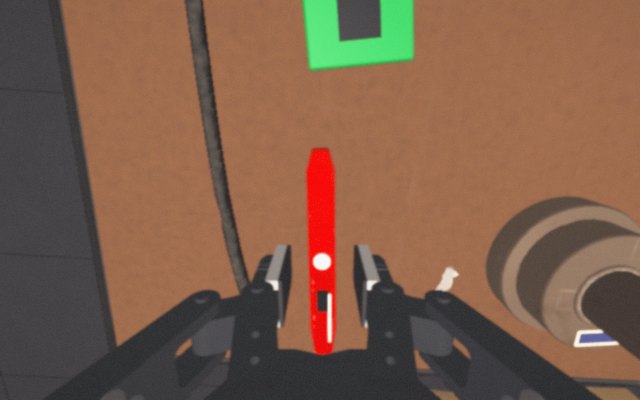

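The cutter is centred between the jaws, with its far tip at (320,148) and the pads at about row 285. Closing now.

Emit:
step_arm --motion '[{"tx": 0.03,"ty": 0,"tz": 0,"twist": 0,"hand": 0.75},{"tx": 0.03,"ty": 0,"tz": 0,"twist": 0,"hand": 0.82},{"tx": 0.03,"ty": 0,"tz": 0,"twist": 0,"hand": 1},{"tx": 0.03,"ty": 0,"tz": 0,"twist": 0,"hand": 1},{"tx": 0.03,"ty": 0,"tz": 0,"twist": 0,"hand": 1},{"tx": 0.03,"ty": 0,"tz": 0,"twist": 0,"hand": 1}]'

```text
clock: 31.6
ee_pos: [0.3842, -0.3602, 0.0218]
tcp_rot: [180.0, 0.0, 94.0]
ft_force: [0.1, 1.2, 4.3]
width: 0.154
gripper_force: 25.4
```

Run:
```python
from h import *
s=robot.state();print(s["width"],s["gripper_force"],s["ft_force"]); go(.385,-.202,.085,100)
```

```text
0.1535607169573802 25.365737825632095 [0.06683127 1.19081421 4.29232873]
tx 3.945 ty 0.296 tz -1.581 twist -0.104 | at [ 0.3842 -0.3602  0.0218] [1.7999e+02 2.0000e-02 9.4010e+01] t 31.6
```

Emit:
step_arm --motion '[{"tx": 0,"ty": 0,"tz": -0.3,"twist": 0,"hand": 1},{"tx": 0,"ty": 0,"tz": -1,"twist": 0,"hand": 1},{"tx": 0,"ty": 0,"tz": -1.8,"twist": 0,"hand": 1},{"tx": 0.5,"ty": 0,"tz": -2.5,"twist": 0,"hand": 1},{"tx": 1.2,"ty": 0.1,"tz": -3,"twist": -0.05,"hand": 1},{"tx": 1.5,"ty": 0.1,"tz": -3,"twist": -0.1,"hand": 1},{"tx": 1.5,"ty": 0.1,"tz": -3,"twist": -0.1,"hand": 1},{"tx": 1.5,"ty": 0.1,"tz": -3,"twist": -0.1,"hand": 1}]'

```text
clock: 32.6
ee_pos: [0.3834, -0.3, 0.1405]
tcp_rot: [-179.9, -0.1, 99.7]
ft_force: [-0.2, 0.0, -0.6]
width: 0.153
gripper_force: 24.9
```

Run:
```python
from h import *
d=look("wrist",dict(green_pad=.004,red_cutter_center=.13),"pics/w10.png"); look("top",dict(green_pad=.004));p=robot.state()["ee_pos"]
go(.385,-.198,.05,100); print(robot.state()["width"])
f=cv2.cvtColor(d["frame"],cv2.COLOR_RGB2HSV); m=((f[...,0]>45)&(f[...,0]<80)&(f[...,1]>120)).astype(np.uint8)
n,l,s,c=cv2.connectedComponentsWithStats(m); i=1+np.argmax(s[1:,4]); print(s[i])
ct=max(cv2.findContours((l==i).astype(np.uint8),0,2)[0],key=cv2.contourArea)
W=np.array([ray(d,*q[0],.004)[:2] for q in ct],np.float32)*1000; r=cv2.minAreaRect(W); print("pad mm",r)
```

```text
wrist green_pad 0.7 [312.   0. 376. 166.] cen [ 0.3855 -0.2006  0.004 ] size [np.float64(0.046), np.float64(0.124)] long dir 99.4
wrist red_cutter_center 0.87 [307. 152. 336. 352.] cen [ 0.3821 -0.2918  0.13  ] size [np.float64(0.012), np.float64(0.111)] long dir 100.5
top green_pad 0.87 [314. 274. 378. 305.] cen [ 0.3834 -0.1978  0.004 ] size [np.float64(0.049), np.float64(0.143)] long dir 99.2
tx 2.515 ty 0.464 tz 2.274 twist -0.005 | at [ 0.3837 -0.3003  0.141 ] [-1.7997e+02 -4.0000e-02  9.9700e+01] t 32.85
0.14838819266913364
[ 316    0   61  164 5668]
pad mm ((385.02093505859375, -204.90345764160156), (45.3851318359375, 123.28988647460938), 9.414986610412598)
```

View pics/w10.png

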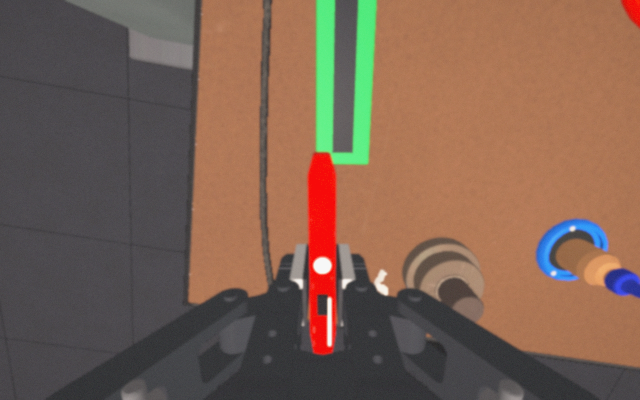

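The wrist picture shows the pad's near edge at row 163 and the cutter held level from (321,152) to (322,352). I correct the clipped pad using its known length, which puts its centre at about (0.3835, -0.196) with its axis at 99.3°.

Run:
```python
from h import *
go(.3835,-.196,.045,99.3)
```

```text
tx 2.571 ty 0.435 tz 2.399 twist 0.007 | at [ 0.3837 -0.3003  0.141 ] [-1.7997e+02 -4.0000e-02  9.9700e+01] t 32.85
```

Emit:
step_arm --motion '[{"tx": 0.7,"ty": 0.1,"tz": 0,"twist": 0,"hand": 1},{"tx": 1.5,"ty": 0.3,"tz": 0.2,"twist": 0,"hand": 1},{"tx": 2.2,"ty": 0.4,"tz": 0.8,"twist": 0,"hand": 1},{"tx": 2.5,"ty": 0.43,"tz": 1.6,"twist": 0,"hand": 1},{"tx": 2.57,"ty": 0.43,"tz": 2.2,"twist": 0,"hand": 1},{"tx": 2.57,"ty": 0.43,"tz": 2.4,"twist": 0,"hand": 1},{"tx": 2.57,"ty": 0.43,"tz": 2.4,"twist": 0,"hand": 1},{"tx": 2.57,"ty": 0.43,"tz": 2.4,"twist": 0,"hand": 1}]'

```text
clock: 33.85
ee_pos: [0.3844, -0.1968, 0.0465]
tcp_rot: [179.9, 0.1, 99.7]
ft_force: [-0.1, -1.0, -0.5]
width: 0.157
gripper_force: 24.8
```

Run:
```python
from h import *
d=look("wrist",dict(green_pad=.004,red_cutter_center=.034),"pics/w11.png"); p=robot.state()["ee_pos"]
go(.3835,-.196,.0258,99.3)
f=cv2.cvtColor(d["frame"],cv2.COLOR_RGB2HSV); g=((f[...,0]>45)&(f[...,0]<80)&(f[...,1]>120)).astype(np.uint8)
r=(((f[...,0]<6)|(f[...,0]>174))&(f[...,1]>180)&(f[...,2]>120)).astype(np.uint8)
for nm,m,z in(("pad",g,.004),("cut",r,.034)):
    n,l,s,c=cv2.connectedComponentsWithStats(m); i=1+np.argmax(s[1:,4]); m=l==i; print(nm,s[i])
    for v in range(s[i,1]+8,s[i,1]+130,20):
        xs=np.nonzero(m[v])[0]
        if len(xs): print(v,xs.min(),xs.max(), ray(d,(xs.min()+xs.max())/2,v,z).round(4))
    print("far end",ray(d,c[i][0],s[i,1],z).round(4))
```

```text
wrist green_pad 0.58 [282. 119. 362. 340.] cen [ 0.3831 -0.1884  0.004 ] size [np.float64(0.045), np.float64(0.143)] long dir 102.1
wrist red_cutter_center 0.79 [306. 149. 338. 353.] cen [ 0.3832 -0.1892  0.034 ] size [np.float64(0.014), np.float64(0.113)] long dir 100.6
tx 0.014 ty -0.014 tz 0.514 twist 0.007 | at [ 0.3841 -0.1964  0.0464] [1.7992e+02 9.0000e-02 9.9720e+01] t 34.0
pad [ 279  119   85  136 6868]
127 279 363 [ 0.3727 -0.131   0.004 ]
147 280 362 [ 0.3745 -0.1415  0.004 ]
167 281 361 [ 0.3764 -0.1524  0.004 ]
187 281 360 [ 0.378  -0.1638  0.004 ]
207 282 359 [ 0.38   -0.1756  0.004 ]
227 283 358 [ 0.3821 -0.1879  0.004 ]
247 283 358 [ 0.3843 -0.2008  0.004 ]
far end [ 0.3719 -0.1269  0.004 ]
cut [ 308  152   28  203 4440]
160 311 331 [ 0.375  -0.1438  0.034 ]
180 308 335 [ 0.3768 -0.153   0.034 ]
200 308 334 [ 0.3782 -0.1625  0.034 ]
220 308 334 [ 0.3799 -0.1725  0.034 ]
240 308 334 [ 0.3816 -0.1829  0.034 ]
260 309 335 [ 0.384  -0.1936  0.034 ]
280 309 335 [ 0.3859 -0.2049  0.034 ]
far end [ 0.3744 -0.1402  0.034 ]
```

View pics/w11.png

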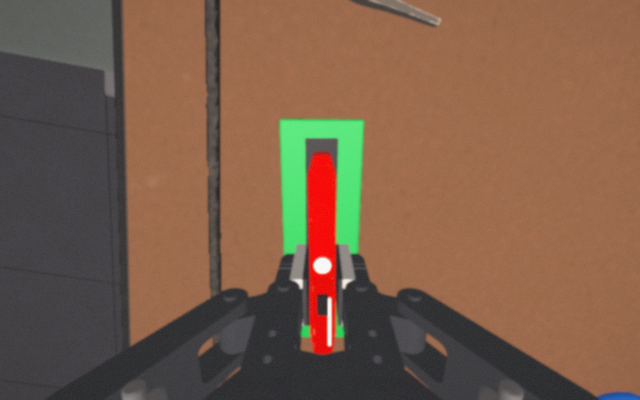

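The cutter lies over the silhouette. It is aligned to within 0.5 mm sideways, and sits about 1 mm short lengthwise. Lowering it now.

Emit:
step_arm --motion '[{"tx": 0.03,"ty": 0,"tz": 0.15,"twist": 0.007,"hand": 1},{"tx": 0.03,"ty": 0,"tz": 0.3,"twist": 0.007,"hand": 1},{"tx": 0.03,"ty": 0,"tz": 0.42,"twist": 0.007,"hand": 1},{"tx": 0.03,"ty": 0,"tz": 0.48,"twist": 0.007,"hand": 1},{"tx": 0.03,"ty": 0,"tz": 0.5,"twist": 0.007,"hand": 1},{"tx": 0.03,"ty": 0,"tz": 0.51,"twist": 0.007,"hand": 1},{"tx": 0.03,"ty": 0,"tz": 0.52,"twist": 0.007,"hand": 1},{"tx": 0.03,"ty": 0,"tz": 0.52,"twist": 0.007,"hand": 1}]'

```text
clock: 35.0
ee_pos: [0.3829, -0.1943, 0.0257]
tcp_rot: [-179.9, -0.1, 99.4]
ft_force: [-4.5, 3.2, 13.0]
width: 0.151
gripper_force: 26.4
```

Emit:
step_arm --motion '[{"tx": 0,"ty": 0,"tz": -0.01,"twist": 0,"hand": 1},{"tx": 0,"ty": 0,"tz": -0.01,"twist": 0,"hand": 0.84},{"tx": 0,"ty": 0,"tz": -0.01,"twist": 0,"hand": 0.78},{"tx": 0,"ty": 0,"tz": -0.01,"twist": 0,"hand": 0.7},{"tx": 0,"ty": 0,"tz": -0.01,"twist": 0,"hand": 0.6},{"tx": 0,"ty": 0,"tz": -0.01,"twist": 0,"hand": 0.6},{"tx": 0,"ty": 0,"tz": -0.3,"twist": 0,"hand": 0.6},{"tx": 0,"ty": 0,"tz": -1,"twist": 0,"hand": 0.6},{"tx": 0,"ty": 0,"tz": -2,"twist": 0,"hand": 0.5},{"tx": 0,"ty": 0,"tz": -3,"twist": 0,"hand": 0.4},{"tx": 0,"ty": 0,"tz": -4,"twist": 0,"hand": 0.3},{"tx": 0,"ty": 0,"tz": -5,"twist": 0,"hand": 0.2},{"tx": -0.5,"ty": 0,"tz": -6,"twist": 0,"hand": 0},{"tx": -1,"ty": 0,"tz": -6,"twist": 0,"hand": 0},{"tx": -1,"ty": 0,"tz": -6,"twist": 0,"hand": 0},{"tx": -1,"ty": 0,"tz": -6,"twist": 0,"hand": 0}]'

```text
clock: 37.0
ee_pos: [0.3887, -0.233, 0.263]
tcp_rot: [-179.9, -0.2, 99.3]
ft_force: [0.2, -0.1, -0.9]
width: 0.999
gripper_force: 0.0
```

Run:
```python
from h import *
look("wrist",dict(red_cutter_center=.012,green_pad=.004),"pics/w12.png"); fits(["wrist"],["grease_jar_center","solvent_flask_center","glue_bottle_center","gauge_anvil_center"],z0=.003); print(robot.state()["ft_force"],robot.state()["clock"])
look("top",dict(red_cutter_center=.012,green_pad=.004),"pics/t12.png")
look("scene",{},"pics/s12.png")
o=np.vstack([cv2.resize(cv2.imread("pics/t12.png")[150:310,200:460],(520,320)),cv2.resize(cv2.imread("pics/s12.png")[140:280,200:460],(520,280))]); cv2.imwrite("pics/f12.png",o)
```

```text
wrist red_cutter_center 0.9 [318.  96. 327. 190.] cen [ 0.3835 -0.1938  0.012 ] size [np.float64(0.013), np.float64(0.117)] long dir 99.8
wrist green_pad 0.75 [305.  86. 339. 200.] cen [ 0.3834 -0.1933  0.004 ] size [np.float64(0.044), np.float64(0.141)] long dir 100.5
wrist grease_jar_center 0.91 [ 0.6771 -0.1049] err px 78.0
wrist grease_jar_center 0.69 [ 0.5907 -0.0583] err px 43.3
wrist solvent_flask_center 0.56 [ 0.6096 -0.0716] err px 17.4
wrist glue_bottle_center 0.85 [ 0.6283 -0.316 ] err px 0.6
wrist gauge_anvil_center 0.62 [ 0.4958 -0.3513] err px 8.9
[-0.56894867 -0.26215283  0.02004027] 37.4
top red_cutter_center 0.62 [321. 288. 341. 296.] cen [ 0.3776 -0.1648  0.012 ] size [np.float64(0.013), np.float64(0.048)] long dir 100.0
top green_pad 0.67 [268. 159. 318. 212.] cen [ 0.6218 -0.0705  0.004 ] size [np.float64(0.113), np.float64(0.113)] long dir 91.0
top green_pad 0.29 [272. 278. 292. 304.] cen [ 0.3775 -0.0547  0.004 ] size [np.float64(0.04), np.float64(0.063)] long dir 1.5
```

View pics/w12.png

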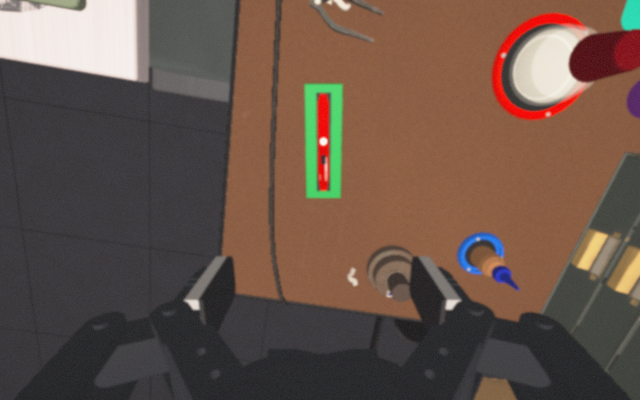

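View pics/f12.png

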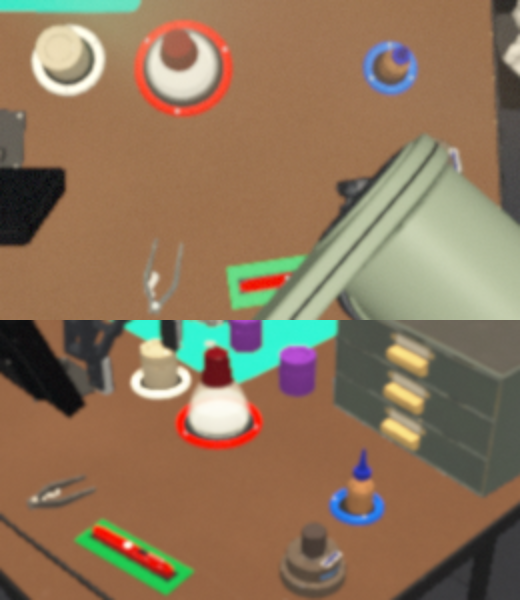

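The pictures show the cutter centred on the silhouette, 0.5 mm from the pad's centre in the wrist picture. All three vessels stand upright in their rings, the pliers and anvil haven't visibly moved, and the gripper is clear. Handing in.

```bash
python3 -c "
from cell import robot
print(robot.sign_off())"
```

```text
the job is handed in; nothing more can be done
None
```

The job is handed in at about 37 s: the bottle, jar and flask stand upright in the blue, white and red holders, the cutter lies along the pad's silhouette, everything is released, and the last pictures show the anvil and pliers where they were; the sign-off gave no verdict.

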